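# Fit the tube block in the dry-block heater

### The job

Get the small heater ready for the blood tubes: lift its clear hood right over until it rests on its stop and leave it open, then fit the oblong metal tube block into the heater's well. Lower the block in with the gripper, do not drop it, so that it sits flat and fully home, holes up; either way round will do. Leave the square block, the tube rack and the jar where they are.

Things in the scene. Friction and masses are not known exactly. Their poses are not given: they have to be found in the camera images.
- heater: Bench dry-block heater, white, fixed; 205 mm deep (x), 190 mm wide (y), its flat grey deck 70 mm above the bench. Origin at bench level directly under the centre of the well; its own -x is the front (lower sloping control panel, x from -120 to -70 mm, rising to 65 mm), +x the back with the hinge, z up.
- well (a point): Centre of the dark floor of the heater's rectangular well, 48.5 mm above the bench; axes as the heater's. The well is 83 mm long (x) by 53 mm wide (y) and 21.5 mm deep below the deck, with a 3 mm chamfer round its mouth. The deck round it is flat for at least 25 mm on every side once the hood is open.
- lid (a joint): Hinge angle of the clear hood, rad: 0 closed over the well, 1.75 on its stop, leaning back past upright. Hood 140 mm deep, 160 wide, 50 high, 4 mm clear plastic with grey edges, about 0.25 kg. Falls shut by itself below about 1.2 rad, falls open onto its stop beyond about 1.4 rad; hinge slightly damped, no catch.
- lid_hinge (a point): Middle of the hood's hinge axis, at the back of the heater, 77 mm behind the well's centre and 72 mm above the bench. The axis runs along the heater's y; the point turns with the hood, its axes are the heater's when closed.
- lid_grip (a point): Centre of the hood's black grip: a round bar, 18 mm diameter, 28 mm long (along the heater's y), on a 12 mm wide stem, 30 mm out from the middle of the hood's front wall. Closed, it lies 170 mm in front of the hinge and 25 mm above it (97 mm over the bench). Turns with the hood. Pinched along y on its flat ends from above, it pivots between the pads as the hood swings.
- block: The oblong tube block to be fitted: loose solid aluminium, 80 mm (x) by 50 mm (y) by 50 mm high, with eight 12 mm holes in its top in two rows of four; about 0.45 kg. Origin at the centre of its underside, z up. Starts upright on the bench. In the well it stands 28.5 mm above the deck.
- square_block: Another tube block, to be left alone: loose aluminium, 72 by 72 mm and 50 mm high with four 24 mm holes; does not fit the well. Origin at the centre of its underside.
- rack: White loose tube rack, 96 by 75 mm, with capped tubes standing to 87 mm; to be left alone. Origin at the centre of its underside.
- jar: Loose specimen jar with a blue cap, 64 mm diameter, 75 mm high; to be left alone. Origin at the centre of its underside.

How it is judged:
By the outcome, as a careful person would: the job done as asked, in the order asked, and still so for the second after the job is handed in, with the robot touching nothing.
It also fails if it takes over 64 s, if anything falls off the work surface, if the arm or the gripper's body presses on something with over 40 N, if the wrist force passes 120 N, or if a joint passes its speed limit or range.

### The arm

A 7-joint arm with a two-finger parallel gripper is mounted at the origin on the work surface. World frame = base frame: x ahead of the robot, y to its left, z up, the work surface at z = 0. Lengths are in m, angles in degrees, forces in N, time in s.
With the tool pointing down it reaches from about 0.35 to 0.775 m from the base axis. Payload 3.1 kg.
Tool frame: the origin (TCP) lies on the centre line of the jaws, within the pads' length; the fingertips stand 17 mm ahead of it and the grasp point (between the pads) lies 2 mm behind it (robot.tip_reach is the distance from the TCP to the fingertips, in m); z points along the fingers, y is the line along which they close (so a half turn about z gives the same grasp; the last joint's range is limited). The gripper opens to 85 mm and grips with 20 to 120 N. Pads are 22 mm wide; open, the fingers measure 114 mm over their backs; the gripper's body (76 mm by 85 mm) begins 54 mm behind the grasp point. The pads swing forward as they close: fully open they stand 13 mm farther back than shut.
Start: joints at [71.809, 17.813, 0.802, 86.603, -0.252, 75.585, -1.558], TCP at [0.15, -0.529, 0.248] pointing down, gripper open.
Joint ranges: [-154.91, 154.91], [-16.99, 109.72], [-72.82, 74.43], [7.12, 147.25], [-82.49, 262.49], [11.32, 116.49], [-174.64, 174.64]. Speed limits (degrees/s): [159.86, 159.86, 180, 180, 180, 180, 180].

### API

Orientations are given as [roll, pitch, yaw] about the fixed x, y, z axes, in that order (R = Rz(yaw) Ry(pitch) Rx(roll)).
In Python, from station import robot, fingers, vision, workorder, recognise gives the robot as it stands. Calls block until the motion is done:
- robot.move_to(position, orientation): joint-space move of the TCP to a pose.
- robot.line_to(position, orientation=None, velocity=0.15, f_stop=None): straight line of the TCP; orientation=None keeps the orientation; velocity is the mean speed in m/s. With f_stop (N) it stops when the force on the tool has changed by that much, and returns True; else False.
- robot.move_j(angles): joint-space move.
- fingers.gripper_to(opening, force=None): opening from 0.0 (shut) to 1.0 (fully open); force is the grip in N (None keeps the last); returns when the fingers have stopped.
- robot.pause(seconds).
- robot.inverse_kinematics(position, orientation): joint angles nearest the present ones, or None.
- vision.grab_frame(name): name is "scene" or "side" or "wrist"; returns the picture (480x640x3 uint8, red, green, blue); there is no depth.
- vision.calibration(name): a dict with "mtx" (3x3 intrinsics, pixels), "extrinsics" (4x4, takes a point from world to camera coordinates); the wrist camera has in their place "T_tool_cam" (4x4, takes a point from camera to tool coordinates, whose origin is the TCP and whose axes are the flange's). Camera axes: x right, y up, looking along -z (the intrinsics and any distortion apply to the point x, -y, -z); pixel columns grow to the right and rows downward; lengths in m; the calibration is good to about 2 mm. A picture is of the moment at which its call begins: read the wrist's pose just before it. calibration takes no time and is no camera call.
A pose or a line that the arm cannot do raises robot.PlanningError and nothing moves.
- workorder.close_job(): hands the job in; it is judged then, once.
Trained networks look in the newest picture that a camera, given by its name, has taken for a name from the list of things; names that differ only in an ending like _2 or _b are one class to them, and where a whole thing is asked for, a point or a joint stands for the part that bears it (a point fixed in the world has none). Each returns a list of dicts, best first, with "p" (0 to 1); they miss things now and then, are a little off and sometimes report something else, mostly with a low value. They report only what shows in the picture. A call takes as long as a camera call.
- recognise(label, camera): "rect" ([centre column, centre row, width, height] in pixels, round what is visible of it).
Readings, each from a call of its own:
- robot.current_time_s(): time.
- robot.current_joint_positions(): joint angles.
- robot.current_dq(): joint speeds.
- robot.current_joint_torque(): joint torques, N m.
- robot.current_tool_pos(): TCP position.
- robot.current_eef_rot(): TCP orientation.
- robot.current_contact_force(): force on the tool from outside, world axes, zero at the start.
- robot.current_torque(): the same for the moment, N m.
- robot.current_finger_gap(): opening from 0.0 (shut) to 1.0 (fully open).
- robot.current_gripper_force(): force on a finger pad.
Only numpy, scipy, OpenCV 4.12 (cv2) and the standard library are available. Lean on these libraries where they do the work, as an engineer would, in place of code of your own. Each camera call takes 0.05 s, during which the arm holds its last target. There are 200 camera calls.

## Working session

There is one attempt and no reset: what is moved stays moved. The work goes in short steps, each a Python script; the robot and the scene stay as the last script left them, time stands still between calls to the robot, and variables do not carry over. Pictures are saved under pics/ and viewed, at most 10 in all, crops included, and the job is handed in when it is done.

```bash
mkdir -p pics; ls; python3 - <<'E'
from station import robot, fingers, vision, workorder, recognise
import cv2,numpy as np
np.set_printoptions(precision=4,suppress=True)
ims=[]
for c in ["scene","side","wrist"]:
    im=vision.grab_frame(c); cv2.imwrite(f"pics/{c}0.png",im[:,:,::-1])
    for l in ["heater","lid","lid_grip","block","square_block","rack","jar"]:
        r=recognise(l,c)
        print(c,l,[(np.round(d["rect"],1).tolist(),round(d["p"],2)) for d in r[:2]])
    print(vision.calibration(c))
print(robot.current_time_s(),robot.current_tool_pos(),robot.current_eef_rot())
E
```

```text
pics
scene heater [([341.1, 245.3, 120.9, 99.1], 0.98)]
scene lid []
scene lid_grip [([347.9, 233.4, 96.6, 68.5], 0.7)]
scene block [([260.6, 345.8, 47.4, 57.9], 0.91), ([345.5, 246.5, 121.6, 100.0], 0.41)]
scene square_block [([197.2, 308.1, 50.7, 48.6], 0.71)]
scene rack [([363.6, 183.3, 43.7, 40.3], 0.7)]
scene jar []
{'mtx': array([[514.8148,   0.    , 323.9469],
       [  0.    , 514.8148, 241.2871],
       [  0.    ,   0.    ,   1.    ]]), 'extrinsics': array([[ 0.7699,  0.6381,  0.0072, -0.4461],
       [-0.3656,  0.4319,  0.8245,  0.1115],
       [ 0.523 , -0.6374,  0.5658, -1.4654],
       [ 0.    ,  0.    ,  0.    ,  1.    ]])}
side heater [([297.9, 259.9, 133.0, 134.2], 0.8), ([188.1, 309.1, 37.2, 44.1], 0.4)]
side lid [([288.3, 239.3, 104.8, 89.1], 0.72)]
side lid_grip [([290.0, 239.4, 107.0, 90.4], 0.79)]
side block [([380.6, 181.2, 39.4, 36.7], 0.66), ([299.6, 260.8, 132.6, 134.1], 0.42)]
side square_block [([440.1, 219.2, 45.9, 44.3], 0.75)]
side rack [([220.2, 390.6, 68.5, 76.1], 0.76)]
side jar [([188.2, 310.4, 37.6, 46.2], 0.61)]
{'mtx': array([[561.0912,   0.    , 320.1402],
       [  0.    , 561.0912, 233.7822],
       [  0.    ,   0.    ,   1.    ]]), 'extrinsics': array([[-0.6622, -0.7493,  0.0103,  0.3856],
       [ 0.5323, -0.4607,  0.7102, -0.3289],
       [-0.5274,  0.4758,  0.7039, -0.9767],
       [ 0.    ,  0.    ,  0.    ,  1.    ]])}
wrist heater []
wrist lid []
wrist lid_grip []
wrist block []
wrist square_block []
wrist rack []
wrist jar []
{'mtx': array([[410.969 ,   0.    , 319.9648],
       [  0.    , 410.969 , 234.3935],
       [  0.    ,   0.    ,   1.    ]]), 'T_tool_cam': array([[-0.001 ,  0.9446,  0.3282,  0.0863],
       [ 1.    ,  0.0013, -0.0006, -0.0007],
       [-0.001 ,  0.3282, -0.9446, -0.1259],
       [ 0.    ,  0.    ,  0.    ,  1.    ]])}
1.2 [ 0.1498 -0.5292  0.2483] [-179.9973    0.001    15.8073]
```

View pics/scene0.png

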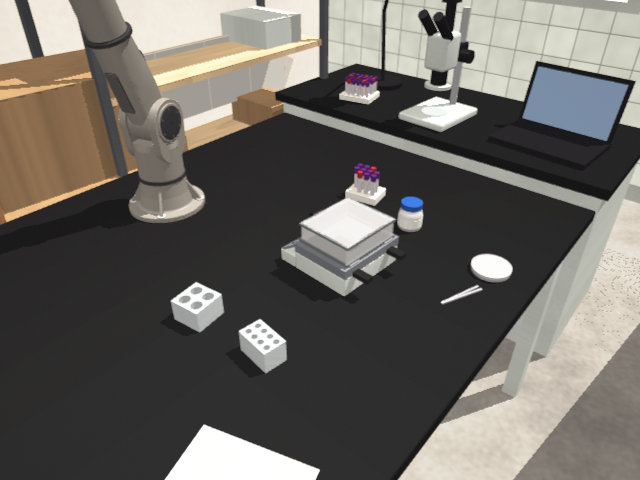

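View pics/side0.png

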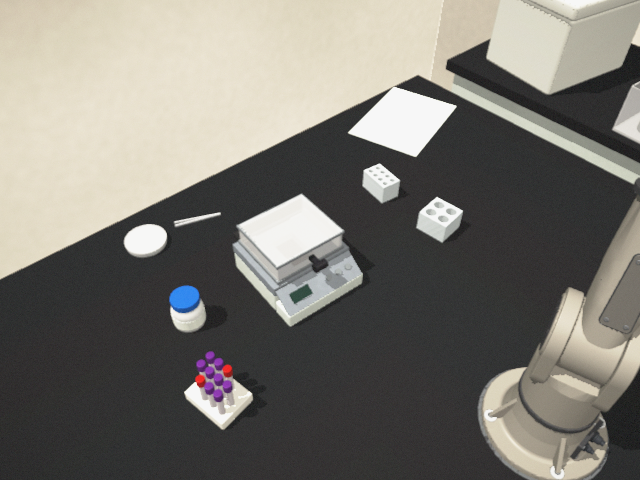

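```bash
cat > h.py <<'E'
from station import robot, fingers, vision, workorder, recognise
import cv2,numpy as np
from scipy.spatial.transform import Rotation as R
np.set_printoptions(precision=4,suppress=True)
F=np.diag([1,-1,-1,1.])
def cam(n,pose=None):
    c=vision.calibration(n)
    if n!="wrist": return c["mtx"],F@c["extrinsics"]
    p,e=pose; T=np.eye(4); T[:3,:3]=R.from_euler('xyz',e,degrees=True).as_matrix(); T[:3,3]=p
    return c["mtx"],F@np.linalg.inv(T@c["T_tool_cam"])
def ray(n,uv,z,pose=None):
    K,E=cam(n,pose); d=E[:3,:3].T@np.linalg.solve(K,[uv[0],uv[1],1]); o=-E[:3,:3].T@E[:3,3]
    return o+d*(z-o[2])/d[2]
def proj(n,P,pose=None):
    K,E=cam(n,pose); q=(np.atleast_2d(P)@E[:3,:3].T+E[:3,3])@K.T
    return q[:,:2]/q[:,2:]
def snap(n):
    pose=(robot.current_tool_pos(),robot.current_eef_rot()); return vision.grab_frame(n),pose
E
python3 - <<'E'
from h import *
print("grip",ray("side",(318,263),.097))
print("front",ray("side",(293,322),0),ray("side",(362,283),0))
print("left panel edge z70?",ray("side",(235,250),.07))
for n,l in (("scene",(260.6,345.8)),("side",(380.6,181.2))): print("block",ray(n,l,.025))
for n,l in (("scene",(197,308)),("side",(440,219))): print("sq",ray(n,l,.025))
print("jar",ray("side",(188,310),.04),"rack",ray("side",(220,390),.04))
E
```

```text
grip [0.4712 0.1052 0.097 ]
front [0.45   0.1895 0.    ] [0.4321 0.0135 0.    ]
left panel edge z70? [0.63   0.1951 0.07  ]
block [ 0.621  -0.2384  0.025 ]
block [ 0.6247 -0.2388  0.025 ]
sq [ 0.4448 -0.2477  0.025 ]
sq [ 0.4378 -0.2443  0.025 ]
jar [0.5829 0.3434 0.04  ] rack [0.3982 0.3945 0.04  ]
```

```bash
python3 - <<'E'
from h import *
for y in (-6,174):
  for p in ([.47,.1,.25],[.47,.1,.097],[.691,.075,.235],[.56,.09,.1],[.623,-.239,.05]):
    print(y,p,robot.inverse_kinematics(p,[180,0,y]))
robot.move_to([.47,.1,.27],[180,0,-6])
im,pose=snap("wrist"); cv2.imwrite("pics/w1.png",im[:,:,::-1])
for l in ["lid_grip","lid","heater"]: print(l,[(np.round(d["rect"],1).tolist(),round(d["p"],2)) for d in recognise(l,"wrist")[:2]])
print(pose,robot.current_time_s(), proj("wrist",[.47,.1,.097],pose))
E
```

```text
-6 [0.47, 0.1, 0.25] [  32.4173   17.4373  -57.8885   95.2593   15.181    75.7549 -124.0653]
-6 [0.47, 0.1, 0.097] [  22.9848   25.4101  -47.223   107.8606   22.2371   56.3303 -130.097 ]
-6 [0.691, 0.075, 0.235] [  11.3316   41.0481  -38.9421   59.339    24.417    86.8604 -117.4527]
-6 [0.56, 0.09, 0.1] [  20.0134   34.2015  -44.6095   94.2631   26.4054   62.5779 -128.0768]
-6 [0.623, -0.239, 0.05] [ 27.4641  41.1893 -12.9672  79.6916   9.8032  60.216  -83.2723]
174 [0.47, 0.1, 0.25] [ 32.2739  17.3659 -57.6687  95.2629  15.0837  75.7295  56.024 ]
174 [0.47, 0.1, 0.097] [ 32.971   32.5087 -63.1847 107.5767  33.2802  60.9359  40.2235]
174 [0.691, 0.075, 0.235] [ 17.9258  46.3279 -56.9719  58.9702  37.3383  91.0391  55.9913]
174 [0.56, 0.09, 0.1] [ 22.1563  35.5284 -48.2405  94.1852  28.9564  63.5523  49.9628]
174 [0.623, -0.239, 0.05] [ 39.8499  45.2241 -34.4988  79.0843  26.6149  63.8281  85.5576]
lid_grip [([297.9, 116.7, 280.9, 233.3], 0.65)]
lid [([294.6, 116.0, 282.7, 231.9], 0.93)]
heater [([297.7, 118.8, 276.8, 233.5], 0.87), ([47.9, 289.4, 95.8, 130.8], 0.28)]
(array([0.4703, 0.0989, 0.2698]), array([179.973 ,   0.0145,  -6.1174])) 3.9083 [[319.7182 212.7326]]
```

View pics/w1.png

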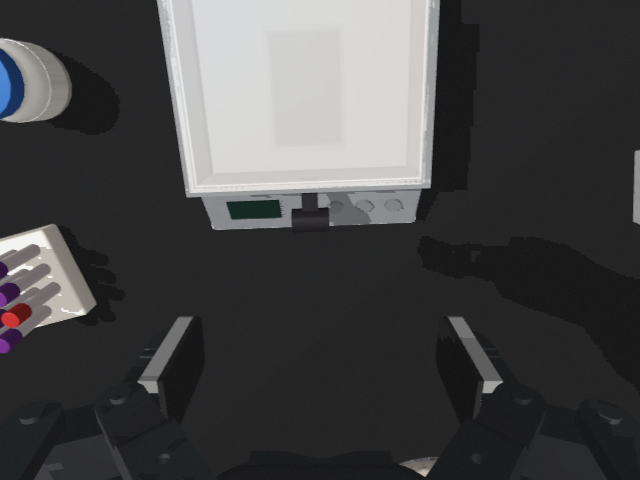

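```bash
python3 - <<'E'
from h import *
pose=(np.array([.4703,.0989,.2698]),np.array([179.973,.0145,-6.1174]))
def yaw(a,b,z):
    A,B=ray("wrist",a,z,pose),ray("wrist",b,z,pose); d=A-B; print(A,B,np.linalg.norm(d),np.degrees(np.arctan2(-d[0],d[1])))
yaw((187,192),(428,186),.122); yaw((212,229),(420,221),.03);yaw((292,219),(329,219),.097)
yaw((275,147),(340,145),.07)
for v in (207,219,232): print(ray("wrist",(310.5,v),.097,pose))
E
```

```text
[0.5015 0.1874 0.122 ] [0.488  0.0243 0.122 ] 0.1636745046521213 -4.737994203945119
[0.4458 0.2042 0.03  ] [0.4326 0.0101 0.03  ] 0.19453598526712654 -3.885865659960438
[0.4673 0.1215 0.097 ] [0.4643 0.0936 0.097 ] 0.028095104132834222 -6.197605364769208
[0.519  0.1298 0.07  ] [0.5151 0.0792 0.07  ] 0.050766532693833945 -4.448024525800393
[0.4752 0.1065 0.097 ]
[0.4658 0.1075 0.097 ]
[0.4554 0.1087 0.097 ]
```

```bash
python3 - <<'E'
from h import *
yaw=-4.5; u=np.array([np.cos(np.radians(yaw)),np.sin(np.radians(yaw)),0])
g=np.array([.466,.1075,.095]); O=[180,0,yaw]
H=g+.170*u+[0,0,-.025]; r=np.hypot(.17,.025); a=np.arctan2(.025,.17)
P=lambda t: H-r*np.cos(a+t)*u+[0,0,r*np.sin(a+t)]
fingers.gripper_to(.6,40)
robot.move_to(g+[0,0,.06],O)
print(robot.line_to(g,velocity=.12,f_stop=10))
fingers.gripper_to(0,40)
print(robot.current_tool_pos(),robot.current_finger_gap(),robot.current_gripper_force(),robot.current_contact_force())
if robot.current_finger_gap()>.2:
    for t in np.arange(1,9)*1.68/8:
        s=robot.line_to(P(t),velocity=.12,f_stop=40)
        print(round(t,2),s,robot.current_contact_force(),robot.current_finger_gap())
        if s: break
im,_=snap("side"); im2,_=snap("scene")
cv2.imwrite("pics/c1.png",np.hstack([cv2.resize(im[80:400,150:470],(400,400)),cv2.resize(im2[100:340,230:470],(400,400))])[:,:,::-1])
print(robot.current_time_s())
E
```

```text
False
[0.4669 0.1067 0.0963] 0.3167364382135272 39.268686175346375 [-0.8953 -2.6001  5.7771]
0.21 False [ 1.8848 -2.3942 -2.4407] 0.3162732914969729
0.42 False [ 1.3768 -2.4552 -2.3104] 0.3192642460591359
0.63 False [ 1.5083 -1.8462 -2.0102] 0.31809630608883893
0.84 False [ 0.0732 -1.3977 -3.34  ] 0.31639257969523915
1.05 False [-0.186  -1.296  -2.4218] 0.31793761322689207
1.26 False [ 1.0711  0.6329 -2.7135] 0.31585488693776365
1.47 False [-0.3169  0.861  -1.7187] 0.32017304547028874
1.68 False [0.7395 2.0772 0.4267] 0.31791463159834593
9.55
```

View pics/c1.png

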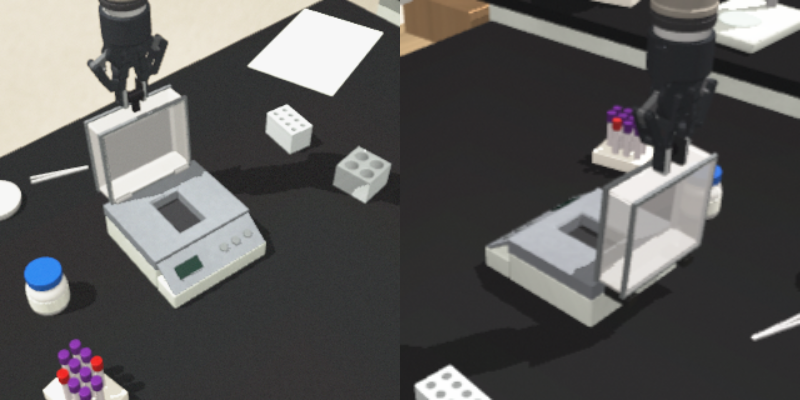

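```bash
python3 - <<'E'
from h import *
import json
p=robot.current_tool_pos()
fingers.gripper_to(.65)
robot.line_to(p+[0,0,.06],velocity=.15)
out={}
robot.move_to([.54,.105,.28],[180,0,-4.5]); robot.pause(.15); im,po=snap("wrist"); out["w"]=[x.tolist() for x in po]
print([(np.round(d["rect"],1).tolist(),round(d["p"],2)) for d in recognise("well","wrist")[:2]])
robot.move_to([.54,-.235,.25],[180,0,-4.5]); robot.pause(.15); im2,po=snap("wrist"); out["b"]=[x.tolist() for x in po]
d=recognise("block","wrist"); print([(np.round(e["rect"],1).tolist(),round(e["p"],2)) for e in d[:2]])
cv2.imwrite("pics/ww.png",im[:,:,::-1]);cv2.imwrite("pics/wb.png",im2[:,:,::-1])
json.dump(out,open("poses.json","w")); print(out,robot.current_time_s())
E
```

```text
[([323.6, 145.8, 399.3, 291.6], 0.91)]
[([314.0, 98.3, 74.4, 113.7], 0.89)]
{'w': [[0.5411747114359299, 0.10424128896404143, 0.27955292336479426], [-179.96076203258954, 0.00947587973419592, -4.608605970141833]], 'b': [[0.5407661102376832, -0.2325978022208682, 0.25052352662192395], [-179.97470690449748, -0.05030917997578055, -4.272325857838074]]} 12.9
```

View pics/ww.png

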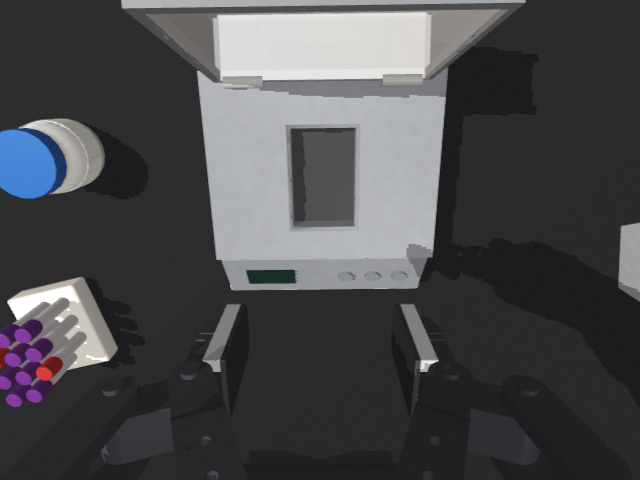

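View pics/wb.png

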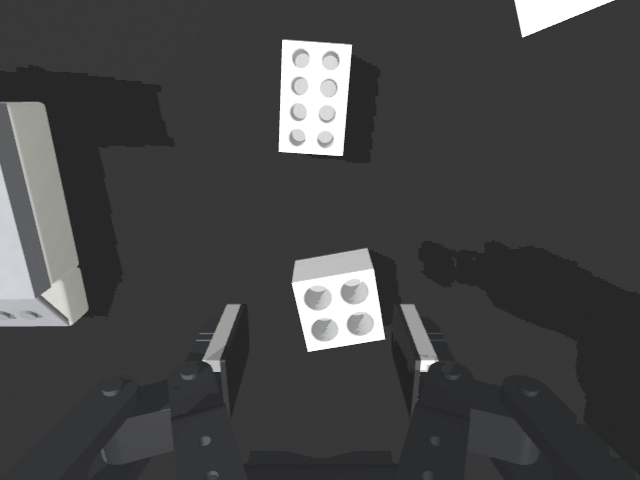

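```bash
python3 - <<'E'
from h import *
import json
po=json.load(open("poses.json"))
def fit(f,k,c,z,h):
    g=cv2.imread(f,0); p=cv2.cornerSubPix(g,np.float32(c).reshape(-1,1,2),(4,4),(-1,-1),(3,50,.01)).reshape(-1,2)
    W=np.array([ray("wrist",q,z,po[k]) for q in p]); m=W.mean(0)
    # order: far-left, far-right, near-right, near-left; far=+x
    d=(W[0]+W[1]-W[2]-W[3])/2; e=(W[0]+W[3]-W[1]-W[2])/2
    print(k,p.round(1).tolist(),m,"long",np.linalg.norm(d),np.degrees(np.arctan2(d[1],d[0])),"wide",np.linalg.norm(e),np.degrees(np.arctan2(-e[0],e[1])))
fit("pics/ww.png","w",[(287,126),(359,124),(357,230),(291,231)],.07,0)
fit("pics/wb.png","b",[(283,39),(352,44),(343,156),(279,152)],.05,0)
a,b=ray("wrist",(217,259),.065,po["w"]),ray("wrist",(433,257),.065,po["w"]);d=a-b;print("deck front",(a+b)/2,np.linalg.norm(d),np.degrees(np.arctan2(-d[0],d[1])))
a,b=ray("wrist",(199,70),.07,po["w"]),ray("wrist",(447,71),.07,po["w"]);d=a-b;print("deck back",(a+b)/2,np.linalg.norm(d))
for y in (-4.6,175.4): print(robot.inverse_kinematics([.559,.1,.09],[180,0,y]))
g1=cv2.imread("pics/ww.png")[100:250,260:390]; g2=cv2.imread("pics/wb.png")[25:175,250:380]
cv2.imwrite("pics/z.png",cv2.resize(np.hstack([g1,g2]),None,fx=3,fy=3,interpolation=0))
E
```

```text
w [[285.5, 124.5999984741211], [355.29998779296875, 127.4000015258789], [357.0, 230.0], [290.8999938964844, 229.0]] [0.5582 0.102  0.07  ] long 0.08644309044438465 -2.638535853220915 wide 0.05605190779939524 -6.222417014127748
b [[281.70001220703125, 39.29999923706055], [351.6000061035156, 44.29999923706055], [342.29998779296875, 155.5], [278.20001220703125, 151.3000030517578]] [ 0.6213 -0.2327  0.05  ] long 0.08011422819832432 -8.083365317319142 wide 0.050586342674535816 -8.026152256990281
deck front [0.4865 0.1053 0.065 ] 0.1932477140667086 -4.096974320775482
deck back [0.6419 0.0947 0.07  ] 0.18819494435191467
[  22.5664   37.4808  -50.87     94.5824   31.832    63.501  -131.8031]
[ 28.0796  42.8937 -61.8223  94.3943  40.3651  67.8772  41.9037]
```

View pics/z.png

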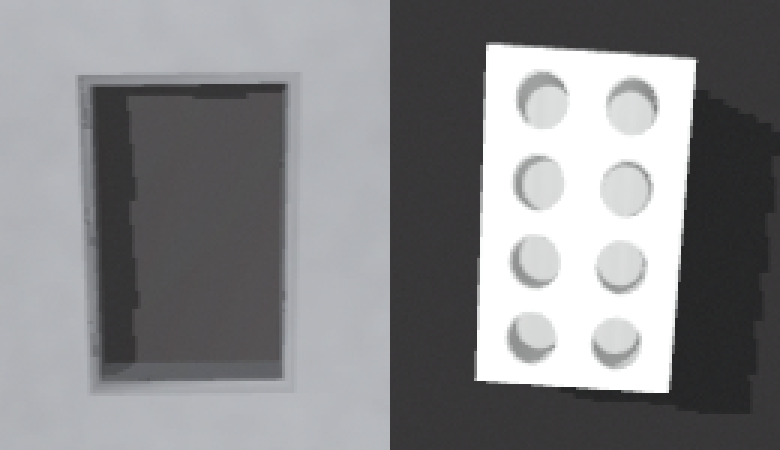

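```bash
python3 - <<'E'
from h import *
import json
po=json.load(open("poses.json"))["w"]
for c,z in (([(286,125),(360,124),(358,230.3),(290.3,231)],.07),([(290.7,128.3),(356,127.7),(354.3,226.7),(293.3,227)],.067)):
    W=np.array([ray("wrist",q,z,po) for q in c]); d=(W[0]+W[1]-W[2]-W[3])/2; e=(W[0]+W[3]-W[1]-W[2])/2
    print(W.mean(0),np.linalg.norm(d),np.degrees(np.arctan2(d[1],d[0])),np.linalg.norm(e),np.degrees(np.arctan2(-e[0],e[1])))
b=np.array([.6213,-.2327,.044]); O=[180,0,171.95]
fingers.gripper_to(1.0,60)
robot.move_to(b+[0,0,.09],O)
print(robot.line_to(b,velocity=.12,f_stop=12))
fingers.gripper_to(0,60)
print(robot.current_tool_pos(),robot.current_eef_rot(),robot.current_finger_gap(),robot.current_gripper_force(),robot.current_contact_force())
robot.line_to(b+[0,0,.15],velocity=.2)
print(robot.current_finger_gap(),robot.current_contact_force(),robot.current_time_s())
E
```

```text
[0.5581 0.1009 0.07  ] 0.08855771426172798 -3.8839746050557413 0.05840333962246938 -3.9799839436051103
[0.5579 0.1009 0.067 ] 0.0831593148808197 -4.24006089799276 0.05252948844915374 -4.264402136594362
False
[ 0.622  -0.2332  0.0453] [-179.9478    0.1178  171.9261] 0.5740917990148615 65.95707088708878 [-0.7527 -1.0354  4.034 ]
0.5691099714564443 [-0.2667 -0.8611 -5.1386] 17.975
```

```bash
python3 - <<'E'
from h import *
O=[180,0,175.9]; T=np.array([.5587,.1009,0])
robot.line_to([.53,-.1,.2],O,velocity=.25)
robot.line_to(T+[0,0,.135],O,velocity=.25); robot.pause(.3)
a=robot.current_tool_pos(); e=robot.current_eef_rot(); print(a,e)
cmd=T+np.r_[T[:2]-a[:2],0]; O2=[180,0,175.9+(175.9-e[2])]
robot.line_to(cmd+[0,0,.125],O2,velocity=.1); robot.pause(.2)
print(robot.current_tool_pos(),robot.current_eef_rot())
for n in ("scene","side"):
    im,_=snap(n); cv2.imwrite(f"pics/p_{n}.png",im[:,:,::-1])
s=robot.line_to(cmd+[0,0,.092],velocity=.04,f_stop=12)
print(s,robot.current_tool_pos(),robot.current_eef_rot(),robot.current_contact_force(),robot.current_torque(),robot.current_finger_gap(),robot.current_time_s())
E
```

```text
[0.559  0.0997 0.1352] [-179.9768    0.0258  175.78  ]
[0.5585 0.1023 0.1252] [179.9867   0.0199 176.0246]
True [0.5575 0.1019 0.0937] [-179.9511   -0.1354  176.0161] [-0.8437 -0.7752  4.9168] [-0.0711 -0.0468 -0.069 ] 0.567001538517698 21.35
```

```bash
python3 - <<'E'
from h import *
p=robot.current_tool_pos()
s=robot.line_to(p-[0,0,.003],velocity=.02,f_stop=12); print(s,robot.current_tool_pos(),robot.current_contact_force())
fingers.gripper_to(.8); robot.pause(.1)
robot.line_to(robot.current_tool_pos()+[0,0,.1],velocity=.12)
robot.line_to([.42,.1,.27],velocity=.2)
robot.move_to([.42,-.2,.3],[180,0,175])
im,_=snap("side"); im2,_=snap("scene")
cv2.imwrite("pics/c3.png",np.hstack([cv2.resize(im[180:340,220:380],(400,400)),cv2.resize(im2[180:300,280:400],(400,400))])[:,:,::-1])
u=np.array([np.cos(np.radians(-4.1)),np.sin(np.radians(-4.1)),0]);v=np.array([-u[1],u[0],0])
c=np.array([.558,.1009,.0985]); C=[c+a*.04*u+b*.025*v for a,b in((-1,-1),(-1,1),(1,1),(1,-1))]
print((proj("side",C)-[220,180])*2.5,(proj("scene",C)-[280,180])*400/120,robot.current_time_s())
E
```

```text
True [0.5576 0.102  0.0938] [-0.0011  0.8245  3.8294]
[[232.7494 159.5553]
 [182.6574 186.4294]
 [126.805  130.1212]
 [176.034  105.2977]] [[149.9274 149.4318]
 [198.4846 122.3168]
 [284.9283 165.3843]
 [236.7055 194.7003]] 25.1667
```

View pics/c3.png

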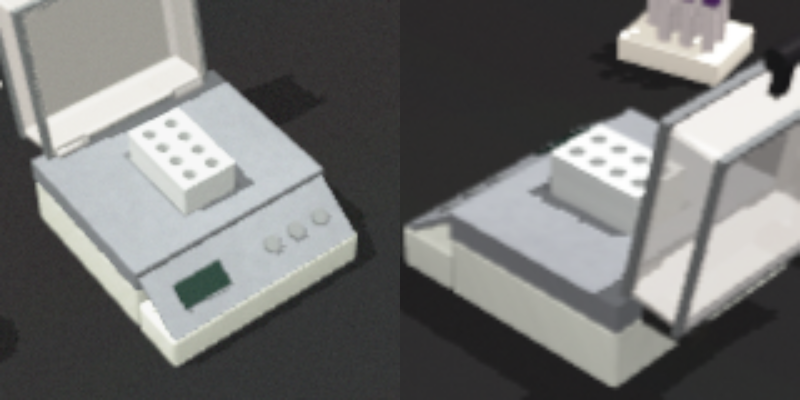

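The picture shows the hood open on its stop. The block's top corners are at about (235,162), (184,187), (128,132) and (177,107) in the side crop, within about 3 crop pixels (about 1 camera pixel) of where a fully seated block should appear.

```bash
python3 -c "
from station import workorder
print(workorder.close_job())"
```

```text
the job is handed in; nothing more can be done
None
```

I opened the hood onto its stop and lowered the oblong block into the heater's well, where it sits flat and fully home with its holes up; the job was handed in at about 25 s, and I never touched the square block, rack or jar.

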